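# Level the display on the wooden blocks

## Task

The small bottle, the drink can and the spice jar are on the wrong wooden display blocks: put the bottle (the tallest) on the lowest block, the can on the middle block and the spice jar (the shortest) on the highest block, so that their tops come out level. Each must stand upright in the middle of its block and be let go; a block holds only one thing, and the round cork mat is free if you need somewhere to park one. Do not knock anything over, and leave the stapler, the yoghurt pot and the date stamp where they are.

Things in the scene. Friction and masses are not known exactly. Their poses are not given: they have to be found in the camera images.
- bottle_center (a point): small capped plastic drink bottle standing upright, 164 mm high, 62 mm across, 0.3 kg; its sides are straight up to 115 mm above the foot and narrow above; the cap is 32 mm across and 18 mm high; this point is on its axis half-way up (82 mm above its foot), z up. It starts on the middle block (similar bottles at the far left are not meant).
- can_center (a point): slim drink can standing upright, 134 mm high, 53 mm across, 0.27 kg; this point is on its axis half-way up (67 mm above its foot), z up. It starts on the highest block (a can far off at the right rear is not meant).
- jar_center (a point): spice jar with a dark cap, standing upright, 96 mm high, 43 mm across, 0.11 kg; this point is on its axis half-way up (48 mm above its foot), z up. It starts on the lowest block (a jar far off at the right rear is not meant).
- block_low_top (a point): fixed square wooden display block, 84 x 84 mm and 10 mm high, plain wood like the other two; it does not move; this point is the centre of its top face, z up. Its yaw is within about 0.2 rad of the table's front edge. The lowest: the bottle belongs here.
- block_mid_top (a point): fixed square wooden display block, 84 x 84 mm and 40 mm high, plain wood like the other two; it does not move; this point is the centre of its top face, z up. Its yaw is within about 0.2 rad of the table's front edge. The middle one: the can belongs here. (The bag-roll stand behind the row carries a white roll 0.28 to 0.44 m above the table, its front about 90 mm or more behind the centres of the nearest places.)
- block_high_top (a point): fixed square wooden display block, 84 x 84 mm and 78 mm high, plain wood like the other two; it does not move; this point is the centre of its top face, z up. Its yaw is within about 0.2 rad of the table's front edge. The highest: the spice jar belongs here.
- cork_mat_top (a point): round cork mat, 92 mm across and 4 mm thick, fixed on the table, empty at the start: a free spot to park a thing; this point is the centre of its top face. Mat and blocks stand in a loose row, in any order, at least 0.11 m apart, along the table's front edge, which runs along (0.53, -0.85) in x, y; a tall bag-roll stand rises behind the row's middle.
- stapler_center (a point): red desk stapler at the left of the row, 33 x 125 x 51 mm, a bystander to leave alone; this point is at its middle, half-way up
- yoghurt_pot_center (a point): yoghurt pot behind the left end of the row, 72 mm across and 70 mm high, a bystander to leave alone; this point is on its axis, half-way up
- date_stamp_center (a point): wooden date stamp behind the right end of the row, foot 26 x 46 mm, 70 mm high, a bystander to leave alone; this point is on its axis, half-way up

How it is judged:
At the end, for the whole second after the job is handed in: The bottle stands on the lowest block, the can on the middle block and the spice jar on the highest, each upright (within 0.1 rad), its axis within 13 mm of the block's centre, its foot on the block (within 6 mm), at rest and released (horizontal distance between bottle_center and block_low_top below 0.013 m and z of bottle_center in the frame of block_low_top between 0.076 and 0.088 m and angle between each of bottle_center, can_center, jar_center's own z axis and vertical below 0.1 rad and linear speed of each of bottle, can, jar below 0.02 m/s and horizontal distance between can_center and block_mid_top below 0.013 m and z of can_center in the frame of block_mid_top between 0.061 and 0.073 m and horizontal distance between jar_center and block_high_top below 0.013 m and z of jar_center in the frame of block_high_top between 0.042 and 0.054 m); the robot touches nothing.
It fails at once if the bottle, the can or the spice jar is knocked over (angle between any of bottle_center, can_center, jar_center's own z axis and vertical above 0.7 rad).
It fails at once if the stapler is pushed more than 30 mm or tipped over (distance of stapler_center from where it was at the start of the episode above 0.03 m or angle between stapler_center's own z axis and vertical above 0.5 rad).
It fails at once if the yoghurt pot is pushed more than 30 mm or tipped over (distance of yoghurt_pot_center from where it was at the start of the episode above 0.03 m or angle between yoghurt_pot_center's own z axis and vertical above 0.5 rad).
It fails at once if the date stamp is pushed more than 30 mm or tipped over (distance of date_stamp_center from where it was at the start of the episode above 0.03 m or angle between date_stamp_center's own z axis and vertical above 0.5 rad).
It also fails if it takes over 102 s, if anything falls off the work surface, if the arm or the gripper's body presses on something with over 40 N, if the wrist force passes 120 N, or if a joint passes its speed limit or range.

## Robot

A 7-joint arm with a two-finger parallel gripper is mounted at the origin on a cart in front of the work surface, level with it; the furniture and walls round the work are solid. World frame = base frame: x ahead of the robot, y to its left, z up, the work surface at z = 0. Lengths are in m, angles in rad, forces in N, time in s.
With the tool pointing down it reaches from about 0.425 to 0.875 m from the base axis. Payload 4.7 kg.
Tool frame: the origin (TCP) lies between the finger pads; the fingertips stand 14 mm ahead of it and the grasp point (between the pads) lies 5 mm behind it; z points along the fingers, y is the line along which they close (so a half turn about z gives the same grasp; the last joint's range is limited). The gripper opens to 87 mm and grips with 3 to 60 N. Pads are 19 mm wide; open, the fingers measure 117 mm over their backs; the gripper's body (75 mm by 190 mm) begins 51 mm behind the grasp point.
Start: joints at [-1.227, 0.321, -0.07, 1.45, 0.023, 1.371, -0.057], TCP at [0.211, 0.615, 0.237] pointing down, gripper open.
Joint ranges: [-2.86, 2.86], [-0.3, 2.09], [-1.38, 1.24], [0.06, 2.45], [-1.56, 4.7], [0.09, 2.05], [-2.69, 2.69]. Speed limits (rad/s): [2.57, 2.57, 3.14, 3.14, 3.14, 3.14, 3.14].

## Interface

Orientations are given as a rotation vector (axis times angle).
In Python, from bench import ctrl gives the robot as it stands.
- The arm moves only by the shell command python3 -m inch 'ROWS' [OPENING] [FORCE]. ROWS is JSON, a list of rows, each a list of 6 numbers: the shift along the world's x, y, z in mm, then the turn, a rotation vector about the world's x, y, z in degrees. In form: [[tx, ty, tz, rx, ry, rz], ...]. A call has 1 to 20 rows; each row is the pose to reach, as a shift and turn from the pose commanded when the call began; what a row does not reach only later rows make up. A row lasts 1/8 s, in which the tool goes at most 62.5 mm and 10.7 degrees, less where a joint would pass 70% of its speed; a pose out of reach is approached as far as the arm can. A call with a gripper value outside its range is refused whole. OPENING is the finger opening in mm, from 0 to 87, set as the call begins (- or left out, the last holds). The fingers move at their own pace and stop on an object; FORCE is the grip in N (left out, the last holds). Time passes only in rows, so rows that repeat a pose let the fingers close. It gives the time, the measured TCP pose, the force, the opening and the grip force at its end, in the units of the state.
- ctrl.get_state(): the state, without advancing time (a new reading comes with each control period).
- ctrl.get_image(name): name is "side" or "top"; returns (picture, depth): 480x640x3 uint8, red, green, blue; 480x640 float32, m along the optical axis (not along the pixel's ray), 0 where there is no reading.
- ctrl.camera_params(name): a dict with "mtx" (3x3 intrinsics, pixels), "dist_coeffs" ([k1, k2, p1, p2, k3] as OpenCV has them; the pictures are not rectified), "T" (4x4, takes a point from camera to world coordinates). Camera axes: x right, y down, z forward; pixel columns grow to the right and rows downward; lengths in m; the calibration is good to about 2 mm. A picture is of the moment at which its call begins. camera_params takes no time and is no camera call.
- ctrl.close_job(): hands the job in; it is judged then, once.
The state is a dict: "time": time; "joint_positions": joint angles; "qd": joint speeds; "joint_torque": joint torques, N m; "position": TCP position; "tool_rot": TCP orientation; "ft_force": force on the tool from outside, world axes, zero at the start; "torque": the same for the moment, N m; "grip_width": opening from 0.0 (shut) to 1.0 (fully open); "grip_force": force on a finger pad.
Only numpy, scipy, OpenCV 4.12 (cv2) and the standard library are available. Lean on these libraries where they do the work, as an engineer would, in place of code of your own. Each camera call takes 0.05 s, during which the arm holds its last target. There are 200 camera calls.

## Working session

There is one attempt and no reset: what is moved stays moved. The work goes in short steps, Python scripts to look and compute and a shell command to move; the robot and the scene stay as the last step left them, time stands still between calls to the robot, and variables do not carry over. Pictures are saved under pics/ and viewed, at most 14 in all, crops included, and the job is handed in when it is done.

```bash
ls; mkdir -p pics; cat > h.py <<'E'
import numpy as np, cv2
from bench import ctrl
def cloud(name, d):
    p=ctrl.camera_params(name); K=np.array(p["mtx"]); D=np.array(p["dist_coeffs"]); T=np.array(p["T"])
    v,u=np.mgrid[:480,:640]
    n=cv2.undistortPoints(np.stack([u,v],-1).reshape(-1,1,2).astype(np.float64),K,D).reshape(480,640,2)
    P=np.dstack([n[...,0]*d,n[...,1]*d,d])
    W=P@T[:3,:3].T+T[:3,3]; W[d<=0]=np.nan
    return W
E
python3 - <<'E'
from h import *
np.set_printoptions(precision=3,suppress=True)
for n in("side","top"):
    im,d=ctrl.get_image(n); cv2.imwrite(f"pics/{n}0.png",im[...,::-1]); np.savez(f"{n}0.npz",im=im,d=d)
    print(n,ctrl.camera_params(n)["T"])
s=ctrl.get_state(); print({k:s[k] for k in("time","position","tool_rot","ft_force","grip_width")})
E
```

```text
pics
side [[ 0.95  -0.266  0.162  0.376]
 [-0.311 -0.827  0.468 -0.356]
 [ 0.009 -0.495 -0.869  1.066]
 [ 0.     0.     0.     1.   ]]
top [[-0.02  -0.999  0.05   0.488]
 [-1.     0.02   0.001  0.153]
 [-0.002 -0.05  -0.999  1.208]
 [ 0.     0.     0.     1.   ]]
{'time': 0.1, 'position': array([0.21 , 0.614, 0.236]), 'tool_rot': array([-0.516, -3.099,  0.003]), 'ft_force': array([-0.325, -0.035, -0.275]), 'grip_width': 1.000646035700438}
```

View pics/side0.png

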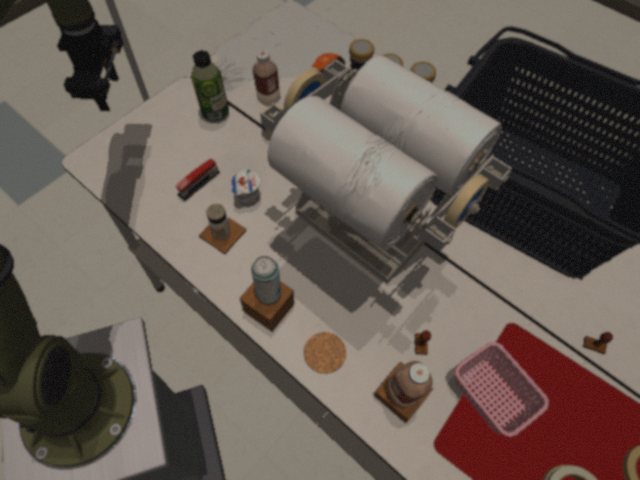

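View pics/top0.png

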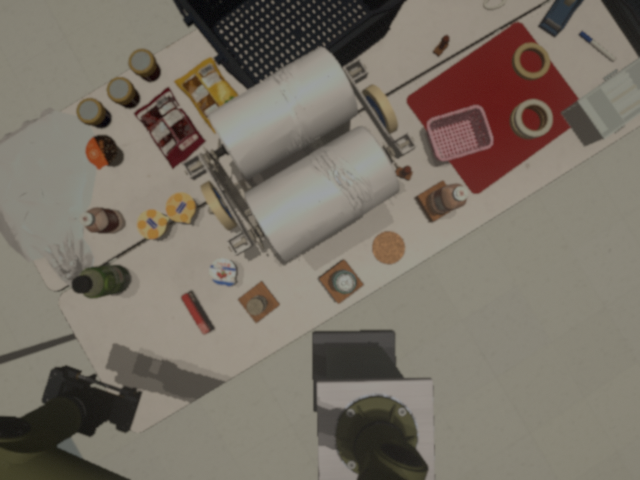

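Both pictures show the row from left to right. The jar is on the low block at side (222,222), top (258,300). The can is on the high block at side (267,285), top (343,280). The empty mat is at side (325,352), top (388,247), and the bottle is on the mid block at side (408,385), top (440,198). Next I measure these points.

```bash
cat > meas.py <<'E'
from h import *
from scipy.optimize import least_squares
np.set_printoptions(precision=4,suppress=True)
def circ(P,r):
    f=lambda c:np.hypot(P[:,0]-c[0],P[:,1]-c[1])-r
    return least_squares(f,np.median(P,0)[:2],loss="soft_l1",f_scale=.002).x
def run(tag,seeds):
    for n in("side","top"):
        z=np.load(f"{n}{tag}.npz"); W=cloud(n,z["d"])
        C=z["im"].astype(int); wood=(C[...,0]-C[...,2])>35
        for name,u,kind,h in seeds[n]:
            c=np.nanmedian(W[u[1]-2:u[1]+3,u[0]-2:u[0]+3].reshape(-1,3),0)
            m=(np.hypot(W[...,0]-c[0],W[...,1]-c[1])<.075)
            if kind=="pt":
                print(n,name,c); continue
            m&=abs(W[...,2]-h)<.007
            if kind=="wood": m&=wood
            P=W[m]
            if len(P)<5: print(n,name,"few",len(P),c); continue
            (cx,cy),(w,l),a=cv2.minAreaRect(P[:,:2].astype(np.float32))
            print(n,name,len(P),"seed",c,"rect",np.array([cx,cy,w,l,a]),"mean",P.mean(0),"z",np.median(P[:,2]))
E
python3 - <<'E'
from meas import *
seeds={"side":[("jar",(217,210),"top",.106),("low",(222,235),"wood",.01),("can",(264,264),"top",.212),("high",(267,300),"wood",.078),("mat",(325,352),"wood",.004),("bot",(418,371),"top",.204),("mid",(403,400),"wood",.04),("stamp",(424,338),"pt",0),("yog",(245,183),"pt",0),("stap",(197,177),"pt",0)],
"top":[("jar",(256,302),"top",.106),("low",(258,300),"wood",.01),("can",(344,281),"top",.212),("high",(343,280),"wood",.078),("mat",(388,247),"wood",.004),("bot",(460,195),"top",.204),("mid",(435,200),"wood",.04),("stamp",(404,172),"pt",0),("yog",(224,271),"pt",0),("stap",(198,312),"pt",0)]}
run("0",seeds)
for n,box in(("side",(150,150,330,300)),("top",(180,150,330,200))):
    im=cv2.imread(f"pics/{n}0.png"); x,y,w,h=box
    cv2.imwrite(f"pics/{n}0c.png",cv2.resize(im[y:y+h,x:x+w],None,fx=2.4 if n=="top" else 2,fy=2.4 if n=="top" else 2,interpolation=cv2.INTER_CUBIC))
z=np.load("top0.npz");W=cloud("top",z["d"]);m=(W[...,2]>.2)&(W[...,2]<.6)&(np.hypot(W[...,0],W[...,1])<.9)
z=np.load("side0.npz");W=cloud("side",z["d"]);print(W[352,325],W[235,222])
E
```

```text
side jar 252 seed [0.374  0.3101 0.1042] rect [ 0.3687  0.3076  0.0431  0.043  44.1164] mean [0.3686 0.3065 0.104 ] z 0.10401286164729318
side low 575 seed [0.3695 0.2861 0.0339] rect [ 0.3712  0.3109  0.0827  0.0851 37.3952] mean [0.3725 0.2978 0.0085] z 0.008505784307635267
side can 344 seed [0.4318 0.091  0.2087] rect [ 0.43    0.0869  0.0429  0.0416 59.3013] mean [0.43   0.0873 0.208 ] z 0.20783755951181027
side high 742 seed [0.4223 0.0621 0.1066] rect [ 0.4252  0.0879  0.0838  0.0852 35.8171] mean [0.42   0.0734 0.0765] z 0.07649939874025136
side mat 1405 seed [ 0.5136 -0.0465  0.0031] rect [ 0.5135 -0.0464  0.0923  0.0906 71.396 ] mean [ 0.5123 -0.0473  0.0028] z 0.0028400571135474006
side bot 300 seed [ 0.6279 -0.1864  0.2032] rect [ 0.6283 -0.189   0.0322  0.0323 35.9483] mean [ 0.6282 -0.1894  0.2016] z 0.20162626858613308
side mid 457 seed [ 0.6066 -0.2089  0.1117] rect [ 0.6285 -0.1826  0.0726  0.0826 30.5289] mean [ 0.6161 -0.193   0.0387] z 0.03865310242502784
side stamp [ 0.7087 -0.0996  0.0627]
side yog [0.4558 0.3911 0.0692]
side stap [0.3482 0.466  0.0425]
top jar 2
[... 419 characters left out ...]
d [0.4375 0.091  0.2088] rect [ 0.4278  0.089   0.0824  0.0818 36.1779] mean [0.4284 0.0955 0.0782] z 0.07816691896094619
top mat 852 seed [ 0.5149 -0.0469  0.003 ] rect [ 0.5151 -0.0472  0.0885  0.0881 88.8886] mean [ 0.5145 -0.0472  0.0046] z 0.004692147739988495
top bot 175 seed [ 0.6268 -0.1843  0.2051] rect [ 0.6317 -0.186   0.0321  0.033  25.3326] mean [ 0.6316 -0.185   0.2033] z 0.20364602174409008
top mid 262 seed [ 0.6293 -0.153   0.1054] rect [ 0.6364 -0.1789  0.0809  0.0817 30.3536] mean [ 0.6428 -0.1587  0.0401] z 0.039911739094987686
top stamp [ 0.7133 -0.0893  0.0521]
top yog [0.4598 0.3896 0.0712]
top stap [0.3523 0.4661 0.0461]
[ 0.5136 -0.0465  0.0007] [0.3695 0.2866 0.0329]
```

```bash
python3 - <<'E'
from meas import *
for n in("side","top"):
    W=cloud(n,np.load(n+"0.npz")["d"]).reshape(-1,3)
    t=W@[.53,-.85,0]; nn=W@[.85,.53,0]
    for lo,hi in((.02,.15),(.15,.25),(.25,.5)):
        for a in np.arange(-.1,.6,.1):
            m=(W[:,2]>lo)&(W[:,2]<hi)&(nn>.47)&(nn<.8)&(t>a)&(t<a+.1)
            if m.sum()>8: print(n,lo,hi,"t%.2f"%a,"nmin %.3f"%np.percentile(nn[m],1),m.sum())
s=ctrl.get_state(); print(s["position"],s["joint_positions"])
E
```

```text
side 0.02 0.15 t-0.10 nmin 0.470 837
side 0.02 0.15 t0.00 nmin 0.636 144
side 0.02 0.15 t0.10 nmin 0.632 90
side 0.02 0.15 t0.20 nmin 0.628 111
side 0.02 0.15 t0.30 nmin 0.629 332
side 0.02 0.15 t0.40 nmin 0.471 157
side 0.02 0.15 t0.50 nmin 0.477 736
side 0.15 0.25 t0.30 nmin 0.674 135
side 0.25 0.5 t0.00 nmin 0.521 3472
side 0.25 0.5 t0.10 nmin 0.518 8177
side 0.25 0.5 t0.20 nmin 0.515 9268
side 0.25 0.5 t0.30 nmin 0.515 8948
side 0.25 0.5 t0.40 nmin 0.569 893
top 0.02 0.15 t-0.10 nmin 0.471 819
top 0.02 0.15 t0.00 nmin 0.667 289
top 0.02 0.15 t0.20 nmin 0.738 60
top 0.02 0.15 t0.30 nmin 0.718 122
top 0.02 0.15 t0.40 nmin 0.470 227
top 0.02 0.15 t0.50 nmin 0.473 341
top 0.15 0.25 t0.00 nmin 0.689 280
top 0.15 0.25 t0.30 nmin 0.700 159
top 0.15 0.25 t0.40 nmin 0.470 11
top 0.25 0.5 t0.00 nmin 0.526 3742
top 0.25 0.5 t0.10 nmin 0.521 7902
top 0.25 0.5 t0.20 nmin 0.519 7940
top 0.25 0.5 t0.30 nmin 0.521 5458
top 0.25 0.5 t0.40 nmin 0.571 496
[0.2104 0.6145 0.2355] [-1.2269  0.3218 -0.0701  1.4515  0.0226  1.3708 -0.0569]
```

```bash
python3 -m inch '[[0,0,50,0,0,-10],[0,0,50,0,0,-20],[0,0,50,0,0,-30],[0,0,50,0,0,-40],[0,0,50,0,0,-50],[0,0,50,0,0,-60],[0,0,50,0,0,-70],[0,0,50,0,0,-80],[20,-40,50,0,0,-90],[40,-80,50,0,0,-100],[60,-120,50,0,0,-110],[80,-160,50,0,0,-120],[110,-210,50,0,0,-129],[140,-260,50,0,0,-129],[160,-305,50,0,0,-129],[160,-305,50,0,0,-129]]' 87 20; python3 -c "
from bench import ctrl;print(ctrl.get_state()['joint_positions'])"
```

```text
time: 2.1
position: [0.3728, 0.3058, 0.2868]
tool_rot: [3.022, 0.857, 0.0]
ft_force: [-0.6, 0.6, -0.4]
grip_width: 0.997
grip_force: 0.0
[-1.14091623 -0.07523064  0.37929479  1.7859544   0.02829847  1.42555104
 -1.78512327]
```

```bash
python3 -m inch '[[15,-55,0,0,0,0],[30,-111,0,0,0,0],[45,-166,0,0,0,0],[59,-222,0,0,0,0],[87,-267,0,0,0,0],[115,-312,0,0,0,0],[143,-357,0,0,0,0],[182,-404,0,0,0,0],[220,-450,0,0,0,0],[259,-497,0,0,0,0],[259,-497,0,0,0,0],[259,-497,0,0,0,0],[259,-497,0,0,0,0]]'; python3 -c "
from bench import ctrl;print(ctrl.get_state()['joint_positions'])"
```

```text
time: 3.72
position: [0.6298, -0.1844, 0.2873]
tool_rot: [-3.016, -0.873, -0.003]
ft_force: [-0.3, 0.8, 0.5]
grip_width: 0.998
grip_force: 0.0
[-0.46181265  0.44907082  1.00105761  1.38530665 -0.37750237  1.50655489
 -0.49091809]
```

```bash
python3 -m inch '[[0,-2,-30,0,0,0],[0,-2,-60,0,0,0],[0,-2,-90,0,0,0],[0,-2,-110,0,0,0],[0,-2,-125,0,0,0],[0,-2,-132,0,0,0],[0,-2,-132,0,0,0]]' && python3 -m inch '[[0,0,0,0,0,0],[0,0,0,0,0,0],[0,0,0,0,0,0],[0,0,0,0,0,0],[0,0,0,0,0,0],[0,0,0,0,0,0]]' 50 20; python3 - <<'E'
from h import *
im,d=ctrl.get_image("side"); cv2.imwrite("pics/s1.png",cv2.resize(im[230:470,250:570,::-1],None,fx=2,fy=2))
E
```

```text
time: 4.6
position: [0.6297, -0.189, 0.1548]
tool_rot: [3.019, 0.869, 0.0]
ft_force: [0.1, 0.2, -0.1]
grip_width: 1.001
grip_force: 0.0
time: 5.35
position: [0.6296, -0.1888, 0.1549]
tool_rot: [-3.019, -0.869, -0.0]
ft_force: [-2.6, 2.1, 4.2]
grip_width: 0.756
grip_force: 20.0
```

View pics/s1.png

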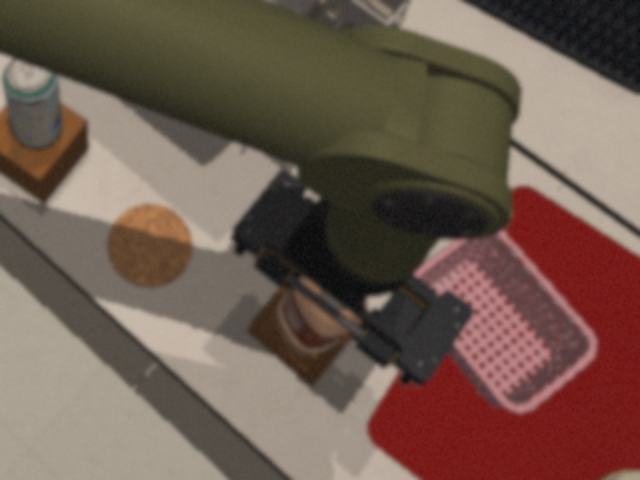

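The fingers hold the bottle: the wrist is over the block at about (310,330) in the crop, with 20 N of grip. Next I lift the bottle and carry it to the mat.

```bash
python3 -m inch '[[0,0,10,0,0,0],[0,0,25,0,0,0],[0,0,40,0,0,0],[-10,13,40,0,0,0],[-29,35,40,0,0,0],[-48,58,40,0,0,0],[-67,82,40,0,0,0],[-86,105,40,0,0,0],[-103,126,40,0,0,0],[-112,137,40,0,0,0],[-115,140,40,0,0,0],[-115,140,40,0,0,0],[-115,140,40,0,0,0]]'; python3 - <<'E'
from h import *
im,d=ctrl.get_image("side"); cv2.imwrite("pics/s2.png",cv2.resize(im[230:470,250:570,::-1],None,fx=2,fy=2))
E
```

```text
time: 7.02
position: [0.5149, -0.05, 0.1949]
tool_rot: [3.019, 0.866, 0.001]
ft_force: [-0.9, 0.2, -2.6]
grip_width: 0.755
grip_force: 19.9
```

View pics/s2.png

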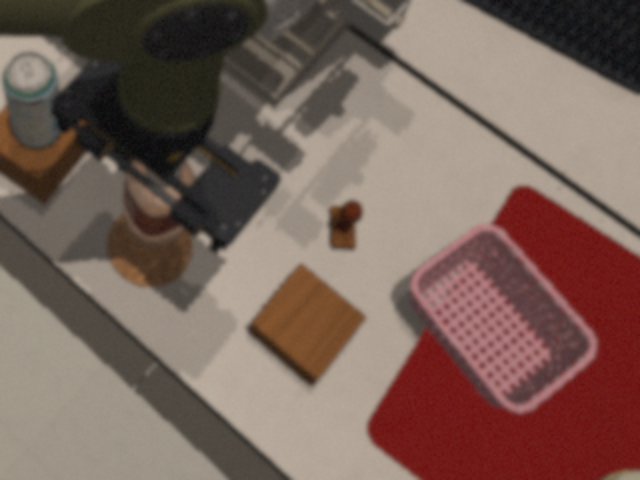

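The bottle hangs upright over the mat at crop (155,215), and the mid block is clear at (307,322). Next I lower the bottle.

```bash
python3 -m inch '[[0,1,-20,0,0,0],[0,2,-40,0,0,0],[0,2,-55,0,0,0],[0,2,-65,0,0,0],[0,2,-70,0,0,0],[0,2,-73,0,0,0],[0,2,-75,0,0,0],[0,2,-75,0,0,0],[0,2,-75,0,0,0]]'
```

```text
time: 8.2
position: [0.5147, -0.047, 0.1198]
tool_rot: [-3.019, -0.869, -0.001]
ft_force: [0.7, 0.3, -2.2]
grip_width: 0.757
grip_force: 19.9
```

```bash
python3 -m inch '[[0,0,-1,0,0,0],[0,0,-2,0,0,0],[0,0,-2,0,0,0]]'; python3 -m inch '[[0,0,0,0,0,0],[0,0,0,0,0,0],[0,0,0,0,0,0],[0,0,0,0,0,0],[0,0,20,0,0,0],[0,0,60,0,0,0],[0,0,110,0,0,0],[0,0,150,0,0,0],[0,0,160,0,0,0],[0,0,160,0,0,0]]' 87
```

```text
time: 8.57
position: [0.5155, -0.0465, 0.1189]
tool_rot: [-3.018, -0.869, -0.003]
ft_force: [-2.0, 0.4, 6.8]
grip_width: 0.753
grip_force: 20.0
time: 9.82
position: [0.5147, -0.0471, 0.2782]
tool_rot: [-3.019, -0.869, -0.002]
ft_force: [0.2, -0.9, -0.2]
grip_width: 0.998
grip_force: 0.0
```

```bash
python3 -m inch '[[-25,40,0,0,0,0],[-55,88,0,0,0,0],[-84,134,0,0,0,0],[-84,134,0,0,0,0],[-84,134,0,0,0,0]]'; python3 - <<'E'
from meas import *
for n in("side","top"):
    im,d=ctrl.get_image(n); np.savez(f"{n}1.npz",im=im,d=d)
cv2.imwrite("pics/t3.png",im[...,::-1])
for n in("side","top"):
    z=np.load(n+"1.npz");W=cloud(n,z["d"]);C=z["im"].astype(int);wood=(C[...,0]-C[...,2])>35
    for nm,c,h,w in(("mid",(.635,-.18),.04,1),("bottle",(.515,-.047),.168,0)):
        m=(np.hypot(W[...,0]-c[0],W[...,1]-c[1])<.075)&(abs(W[...,2]-h)<.007)
        if w:m&=wood
        P=W[m]; print(n,nm,len(P),cv2.minAreaRect(P[:,:2].astype(np.float32)) if len(P) else "",P.mean(0) if len(P) else "")
E
```

```text
time: 10.45
position: [0.4303, 0.086, 0.2765]
tool_rot: [3.018, 0.867, -0.003]
ft_force: [-0.1, -0.1, -0.2]
grip_width: 1.002
grip_force: 0.0
side mid 1759 ((0.633224368095398, -0.17954277992248535), (0.08511687815189362, 0.08406992256641388), 29.716066360473633) [ 0.6328 -0.1807  0.0389]
side bottle 236 ((0.5138603448867798, -0.045758046209812164), (0.03197628632187843, 0.03171423077583313), 20.132339477539062) [ 0.5137 -0.0463  0.1655]
top mid 911 ((0.6362180113792419, -0.17955045402050018), (0.08119338750839233, 0.08315473794937134), 29.715383529663086) [ 0.6358 -0.1787  0.0408]
top bottle 155 ((0.5167022943496704, -0.04563508927822113), (0.03169252723455429, 0.03102366253733635), 88.90403747558594) [ 0.5163 -0.0458  0.1672]
```

```bash
python3 -m inch '[[0,1,-30,0,0,0],[0,1,-60,0,0,0],[0,1,-85,0,0,0],[0,1,-100,0,0,0],[0,1,-108,0,0,0],[0,1,-112,0,0,0],[0,1,-112,0,0,0]]' && python3 -m inch '[[0,0,0,0,0,0],[0,0,0,0,0,0],[0,0,0,0,0,0],[0,0,0,0,0,0],[0,0,0,0,0,0],[0,0,0,0,0,0],[0,0,0,0,0,0]]' 40 20 && python3 -m inch '[[0,0,8,0,0,0],[0,0,20,0,0,0],[0,0,30,0,0,0],[0,0,30,0,0,0]]'; python3 - <<'E'
from h import *
im,d=ctrl.get_image("side"); cv2.imwrite("pics/s4.png",cv2.resize(im[170:410,150:470,::-1],None,fx=2,fy=2))
E
```

```text
time: 11.42
position: [0.4309, 0.088, 0.1659]
tool_rot: [3.019, 0.868, 0.001]
ft_force: [0.3, -0.8, 0.2]
grip_width: 0.999
grip_force: 0.0
time: 12.3
position: [0.4305, 0.0881, 0.1656]
tool_rot: [-3.019, -0.869, 0.0]
ft_force: [-1.0, 1.6, 0.9]
grip_width: 0.598
grip_force: 20.0
time: 12.8
position: [0.4312, 0.0882, 0.1967]
tool_rot: [-3.018, -0.869, -0.003]
ft_force: [1.0, 0.4, -1.3]
grip_width: 0.597
grip_force: 20.0
```

View pics/s4.png

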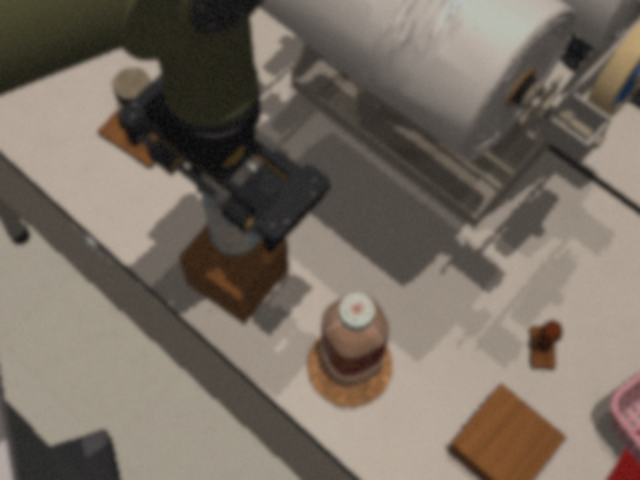

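The bottle stands upright on the mat at crop (352,340). The can at (235,225) is lifted and still upright. Next I carry it over to the mid block.

```bash
python3 -m inch '[[0,0,25,0,0,0],[0,0,55,0,0,0],[0,0,75,0,0,0],[0,0,85,0,0,0],[8,-10,85,0,0,0],[26,-34,85,0,0,0],[48,-63,85,0,0,0],[70,-92,85,0,0,0],[92,-121,85,0,0,0],[114,-150,85,0,0,0],[136,-179,85,0,0,0],[158,-208,85,0,0,0],[180,-236,85,0,0,0],[196,-257,85,0,0,0],[204,-268,85,0,0,0],[204,-268,85,0,0,0],[204,-268,85,0,0,0]]'
```

```text
time: 14.98
position: [0.6341, -0.1798, 0.2799]
tool_rot: [-3.019, -0.869, 0.002]
ft_force: [0.3, -0.1, -2.2]
grip_width: 0.598
grip_force: 20.0
```

```bash
python3 -m inch '[[0,0,-30,0,0,0],[0,0,-65,0,0,0],[0,0,-100,0,0,0],[0,0,-125,0,0,0],[0,0,-140,0,0,0],[0,0,-147,0,0,0],[0,0,-150,0,0,0],[0,0,-152,0,0,0],[0,0,-152,0,0,0]]'
```

```text
time: 16.1
position: [0.6348, -0.1802, 0.1291]
tool_rot: [3.019, 0.869, 0.001]
ft_force: [-0.3, -0.1, -2.6]
grip_width: 0.593
grip_force: 20.0
```

```bash
python3 -m inch '[[0,0,-1,0,0,0],[0,0,-2,0,0,0],[0,0,-2,0,0,0]]'; python3 -m inch '[[0,0,0,0,0,0],[0,0,0,0,0,0],[0,0,0,0,0,0],[0,0,0,0,0,0],[0,0,20,0,0,0],[0,0,50,0,0,0],[0,0,90,0,0,0],[0,0,130,0,0,0],[0,0,160,0,0,0],[0,0,160,0,0,0]]' 87
```

```text
time: 16.48
position: [0.6349, -0.1802, 0.1277]
tool_rot: [3.019, 0.869, 0.002]
ft_force: [-2.4, 1.0, 5.0]
grip_width: 0.602
grip_force: 20.0
time: 17.73
position: [0.6356, -0.1813, 0.2908]
tool_rot: [3.016, 0.867, 0.008]
ft_force: [0.4, 0.0, -0.2]
grip_width: 1.0
grip_force: 0.0
```

```bash
python3 -m inch '[[-30,33,0,0,0,0],[-60,66,0,0,0,0],[-91,100,0,0,0,0],[-121,133,0,0,0,0],[-149,178,0,0,0,0],[-177,223,0,0,0,0],[-205,268,0,0,0,0],[-220,322,0,0,0,0],[-235,377,0,0,0,0],[-250,432,0,0,0,0],[-265,487,0,0,0,0],[-265,487,0,0,0,0],[-265,487,0,0,0,0]]'; python3 - <<'E'
from meas import *
for n in("side","top"):
    im,d=ctrl.get_image(n); np.savez(f"{n}2.npz",im=im,d=d)
    z=np.load(n+"2.npz");W=cloud(n,z["d"]);C=z["im"].astype(int);wood=(C[...,0]-C[...,2])>35
    for nm,c,h,w in(("high",(.4275,.0885),.078,1),("bottle",(.515,-.047),.168,0),("can",(.635,-.18),.174,0)):
        m=(np.hypot(W[...,0]-c[0],W[...,1]-c[1])<.075)&(abs(W[...,2]-h)<.007)
        if w:m&=wood
        P=W[m]; print(n,nm,len(P),cv2.minAreaRect(P[:,:2].astype(np.float32)) if len(P) else "",P.mean(0) if len(P) else "")
E
```

```text
time: 19.35
position: [0.3697, 0.3061, 0.2861]
tool_rot: [3.018, 0.868, -0.001]
ft_force: [-0.4, -0.5, 0.6]
grip_width: 0.997
grip_force: 0.0
side high 1441 ((0.425286203622818, 0.08848804980516434), (0.08502891659736633, 0.08493265509605408), 34.91333770751953) [0.4249 0.087  0.0766]
side bottle 237 ((0.5144317746162415, -0.04698073863983154), (0.031851138919591904, 0.030055668205022812), 71.16695404052734) [ 0.5143 -0.0469  0.1653]
side can 436 ((0.6334682106971741, -0.18065163493156433), (0.042010348290205, 0.04216872900724411), 24.36134147644043) [ 0.6339 -0.1813  0.1701]
top high 1024 ((0.4278377592563629, 0.08878494054079056), (0.08283136785030365, 0.08219209313392639), 36.01021194458008) [0.428  0.0888 0.0782]
top bottle 156 ((0.5166287422180176, -0.04716140776872635), (0.03288458660244942, 0.030941354110836983), 88.65789794921875) [ 0.5165 -0.0464  0.1672]
top can 284 ((0.6364216804504395, -0.17947226762771606), (0.0444648377597332, 0.044737812131643295), 64.97588348388672) [ 0.6365 -0.1803  0.1716]
```

```bash
python3 -m inch '[[0,0,-40,0,0,0],[0,0,-90,0,0,0],[0,0,-140,0,0,0],[0,1,-175,0,0,0],[0,1,-200,0,0,0],[0,1,-217,0,0,0],[0,1,-224,0,0,0],[0,1,-226,0,0,0],[0,1,-226,0,0,0]]' && python3 -m inch '[[0,0,0,0,0,0],[0,0,0,0,0,0],[0,0,0,0,0,0],[0,0,0,0,0,0],[0,0,0,0,0,0],[0,0,0,0,0,0],[0,0,0,0,0,0],[0,0,0,0,0,0]]' 30 15 && python3 -m inch '[[0,0,8,0,0,0],[0,0,25,0,0,0],[0,0,50,0,0,0],[0,0,80,0,0,0],[0,0,105,0,0,0],[0,0,115,0,0,0],[0,0,115,0,0,0]]'; python3 - <<'E'
from h import *
im,d=ctrl.get_image("side"); cv2.imwrite("pics/s5.png",cv2.resize(im[120:360,130:450,::-1],None,fx=2,fy=2))
E
```

```text
time: 20.58
position: [0.37, 0.3084, 0.0613]
tool_rot: [-3.018, -0.868, -0.002]
ft_force: [0.7, 0.7, 0.1]
grip_width: 1.0
grip_force: 0.0
time: 21.58
position: [0.3695, 0.3081, 0.0606]
tool_rot: [-3.019, -0.869, 0.0]
ft_force: [0.2, 0.6, 0.1]
grip_width: 0.49
grip_force: 15.0
time: 22.45
position: [0.3698, 0.3082, 0.1763]
tool_rot: [-3.018, -0.868, -0.002]
ft_force: [-0.5, -1.0, -0.7]
grip_width: 0.493
grip_force: 15.0
```

View pics/s5.png

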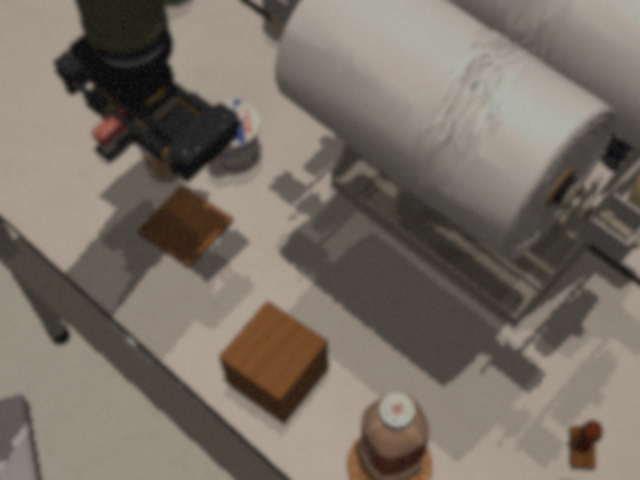

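The jar is held over the emptied low block at crop (165,165), the low block is at (187,225), and the high block is free at (275,355). I carry the jar across.

```bash
python3 -m inch '[[3,-10,0,0,0,0],[9,-35,0,0,0,0],[17,-66,0,0,0,0],[25,-97,0,0,0,0],[33,-128,0,0,0,0],[41,-159,0,0,0,0],[49,-190,0,0,0,0],[55,-211,0,0,0,0],[57,-219,0,0,0,0],[57,-219,0,0,0,0],[57,-219,-20,0,0,0],[57,-219,-35,0,0,0],[57,-219,-42,0,0,0],[57,-219,-45,0,0,0],[57,-219,-46,0,0,0],[57,-219,-46,0,0,0]]'; python3 - <<'E'
from meas import *
for n in("side","top"):
    im,d=ctrl.get_image(n); W=cloud(n,d);C=im.astype(int);wood=(C[...,0]-C[...,2])>35
    c=(.3725,.3105);m=(np.hypot(W[...,0]-c[0],W[...,1]-c[1])<.075)&(abs(W[...,2]-.01)<.007)&wood
    P=W[m]; print(n,len(P),cv2.minAreaRect(P[:,:2].astype(np.float32)),P.mean(0))
E
```

```text
time: 24.5
position: [0.4268, 0.0891, 0.1299]
tool_rot: [-3.019, -0.869, -0.001]
ft_force: [-0.0, -0.7, -1.0]
grip_width: 0.494
grip_force: 15.0
side 418 ((0.35527873039245605, 0.32165735960006714), (0.07058781385421753, 0.05231022834777832), 38.047306060791016) [0.353  0.3174 0.0084]
top 890 ((0.3736031651496887, 0.3098185360431671), (0.08141101896762848, 0.08097141236066818), 36.65129089355469) [0.3737 0.3097 0.01  ]
```

```bash
python3 -m inch '[[0,0,-1,0,0,0],[0,0,-2,0,0,0],[0,0,-2,0,0,0]]'; python3 -m inch '[[0,0,0,0,0,0],[0,0,0,0,0,0],[0,0,0,0,0,0],[0,0,0,0,0,0],[0,0,15,0,0,0],[0,0,50,0,0,0],[0,0,90,0,0,0],[0,0,130,0,0,0],[0,0,155,0,0,0],[0,0,155,0,0,0]]' 87
```

```text
time: 24.98
position: [0.4269, 0.0892, 0.1285]
tool_rot: [-3.019, -0.869, -0.001]
ft_force: [-2.4, -0.3, 6.7]
grip_width: 0.496
grip_force: 15.0
time: 26.22
position: [0.4278, 0.0892, 0.2852]
tool_rot: [-3.018, -0.868, -0.007]
ft_force: [0.1, 0.1, -0.5]
grip_width: 1.0
grip_force: 0.0
```

```bash
python3 -m inch '[[28,-43,0,0,0,0],[58,-90,0,0,0,0],[88,-136,0,0,0,0],[88,-136,0,0,0,0],[88,-136,0,0,0,0]]'; python3 - <<'E'
from meas import *
for n in("side","top"):
    im,d=ctrl.get_image(n); W=cloud(n,d);C=im.astype(int);wood=(C[...,0]-C[...,2])>35
    for nm,c,h,w in(("low",(.3725,.3105),.01,1),("jar",(.4265,.0885),.174,0)):
        m=(np.hypot(W[...,0]-c[0],W[...,1]-c[1])<.075)&(abs(W[...,2]-h)<.007)
        if w:m&=wood
        P=W[m]; print(n,nm,len(P),cv2.minAreaRect(P[:,:2].astype(np.float32)) if len(P) else "",P.mean(0) if len(P) else "")
E
```

```text
time: 26.85
position: [0.5138, -0.0464, 0.2818]
tool_rot: [-3.019, -0.869, 0.003]
ft_force: [-1.3, 0.2, 0.7]
grip_width: 1.002
grip_force: 0.0
side low 837 ((0.371798574924469, 0.31079596281051636), (0.08627955615520477, 0.08488810062408447), 36.572532653808594) [0.3701 0.3014 0.0083]
side jar 358 ((0.4264187514781952, 0.08762937784194946), (0.04253058508038521, 0.04140884056687355), 29.99053192138672) [0.4258 0.0869 0.1723]
top low 896 ((0.3734433352947235, 0.3098791241645813), (0.08231335878372192, 0.08196870237588882), 36.68722915649414) [0.3735 0.3097 0.0102]
top jar 266 ((0.4285486936569214, 0.08774810284376144), (0.04040801152586937, 0.04207642376422882), 87.43736267089844) [0.4282 0.0879 0.1739]
```

```bash
python3 -m inch '[[1,-1,-35,0,0,0],[1,-1,-75,0,0,0],[1,-1,-110,0,0,0],[1,-1,-138,0,0,0],[1,-1,-155,0,0,0],[1,-1,-162,0,0,0],[1,-1,-163,0,0,0],[1,-1,-163,0,0,0]]' && python3 -m inch '[[0,0,0,0,0,0],[0,0,0,0,0,0],[0,0,0,0,0,0],[0,0,0,0,0,0],[0,0,0,0,0,0],[0,0,0,0,0,0]]' 50 20 && python3 -m inch '[[0,0,8,0,0,0],[0,0,25,0,0,0],[0,0,60,0,0,0],[0,0,100,0,0,0],[0,0,140,0,0,0],[0,0,170,0,0,0],[0,0,190,0,0,0],[0,0,195,0,0,0],[0,0,195,0,0,0]]'; python3 - <<'E'
from h import *
im,d=ctrl.get_image("side"); cv2.imwrite("pics/s6.png",cv2.resize(im[120:420,130:450,::-1],None,fx=2,fy=2))
print(ctrl.get_state()['joint_positions'])
E
```

```text
time: 27.95
position: [0.5162, -0.048, 0.1204]
tool_rot: [3.019, 0.869, 0.002]
ft_force: [-0.2, 0.9, 0.3]
grip_width: 0.999
grip_force: 0.0
time: 28.7
position: [0.5155, -0.0477, 0.1197]
tool_rot: [-3.018, -0.869, 0.0]
ft_force: [-1.9, 2.0, 3.3]
grip_width: 0.757
grip_force: 20.1
time: 29.82
position: [0.5154, -0.0483, 0.3145]
tool_rot: [-3.019, -0.868, -0.0]
ft_force: [0.9, -0.0, -3.7]
grip_width: 0.754
grip_force: 19.9
[-1.06724832 -0.03784577  1.09849323  1.68170307  0.03404105  1.47809468
 -0.98302106]
```

View pics/s6.png

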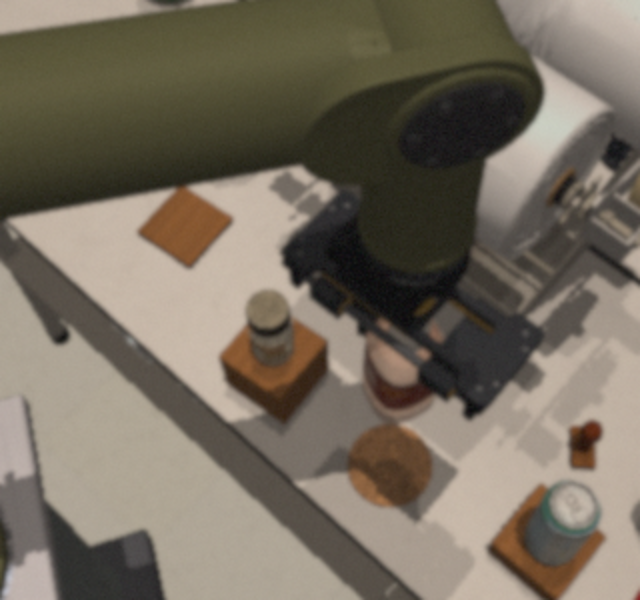

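All is well here: the bottle is lifted upright at crop (400,375), the jar stands on the high block at (270,335), and the can stands on the mid block at (560,525). Next I carry the bottle over to the low block.

```bash
python3 -m inch '[[-5,9,0,0,0,0],[-18,32,0,0,0,0],[-32,57,0,0,0,0],[-46,83,0,0,0,0],[-61,109,0,0,0,0],[-75,134,0,0,0,0],[-83,162,0,0,0,0],[-91,190,0,0,0,0],[-100,218,0,0,0,0],[-108,246,0,0,0,0],[-117,274,0,0,0,0],[-126,302,0,0,0,0],[-134,330,0,0,0,0],[-140,350,0,0,0,0],[-143,358,0,0,0,0],[-143,358,0,0,0,0],[-143,358,0,0,0,0]]'
```

```text
time: 32.0
position: [0.3732, 0.3088, 0.3146]
tool_rot: [3.02, 0.866, 0.0]
ft_force: [0.5, -0.0, -2.5]
grip_width: 0.758
grip_force: 19.9
```

```bash
python3 -m inch '[[0,0,-25,0,0,0],[0,1,-65,0,0,0],[0,1,-105,0,0,0],[0,1,-140,0,0,0],[0,1,-165,0,0,0],[0,1,-178,0,0,0],[0,1,-184,0,0,0],[0,1,-187,0,0,0],[0,1,-188,0,0,0],[0,1,-188,0,0,0],[0,1,-188,0,0,0]]'
```

```text
time: 33.38
position: [0.3727, 0.3112, 0.127]
tool_rot: [-3.019, -0.869, -0.001]
ft_force: [-0.4, -1.0, -3.9]
grip_width: 0.754
grip_force: 19.9
```

```bash
python3 -m inch '[[0,0,-1,0,0,0],[0,0,-2,0,0,0],[0,0,-2,0,0,0]]'; python3 -m inch '[[0,0,0,0,0,0],[0,0,0,0,0,0],[0,0,0,0,0,0],[0,0,0,0,0,0],[0,0,20,0,0,0],[0,0,60,0,0,0],[0,0,110,0,0,0],[0,0,150,0,0,0],[-40,80,170,0,0,0],[-70,140,170,0,0,0],[-100,190,170,0,0,0],[-100,190,170,0,0,0],[-100,190,170,0,0,0]]' 87; python3 - <<'E'
from meas import *
for n in("side","top"):
    im,d=ctrl.get_image(n); W=cloud(n,d)
    for nm,c,h in(("bottle",(.3727,.3103),.174),("jar",(.4265,.0885),.174),("can",(.635,-.18),.174)):
        m=(np.hypot(W[...,0]-c[0],W[...,1]-c[1])<.075)&(abs(W[...,2]-h)<.007)
        P=W[m]; print(n,nm,len(P),cv2.minAreaRect(P[:,:2].astype(np.float32)) if len(P) else "",P.mean(0) if len(P) else "")
    cv2.imwrite(f"pics/{n}9.png",im[...,::-1])
E
```

```text
time: 33.75
position: [0.3732, 0.3117, 0.1256]
tool_rot: [-3.018, -0.869, -0.003]
ft_force: [-1.0, 0.7, 5.9]
grip_width: 0.757
grip_force: 20.0
time: 35.38
position: [0.2708, 0.5024, 0.2937]
tool_rot: [3.016, 0.874, -0.001]
ft_force: [1.0, -0.6, -1.2]
grip_width: 1.004
grip_force: 0.0
side bottle 162 ((0.3710725009441376, 0.31204015016555786), (0.03387602046132088, 0.03198818117380142), 51.61272048950195) [0.3715 0.3112 0.171 ]
side jar 354 ((0.4261311888694763, 0.08769524097442627), (0.041881389915943146, 0.042228031903505325), 37.0560417175293) [0.426  0.0871 0.1724]
side can 428 ((0.6333346962928772, -0.1816336065530777), (0.042377740144729614, 0.04275521636009216), 71.93688201904297) [ 0.634  -0.1813  0.1702]
top bottle 160 ((0.37317103147506714, 0.3119502067565918), (0.030814893543720245, 0.03091130591928959), 88.40096282958984) [0.3735 0.312  0.1725]
top jar 268 ((0.4286010265350342, 0.08776433020830154), (0.04018346965312958, 0.04209883511066437), 87.95191192626953) [0.4284 0.0879 0.1739]
top can 280 ((0.6361925005912781, -0.17980603873729706), (0.04213813692331314, 0.04671218991279602), 44.7791862487793) [ 0.6367 -0.1802  0.1716]
```

View pics/side9.png

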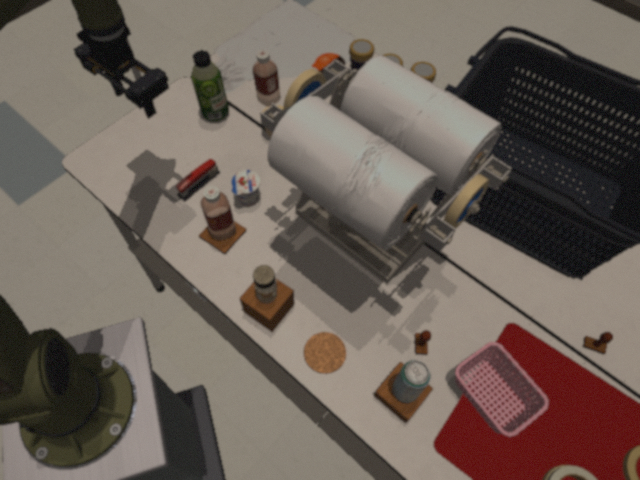

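The picture shows the bottle on the low block (220,215), the jar on the high block (265,285) and the can on the mid block (410,380). All are upright and within about 2 mm of centre, and the bystanders have not moved. I hand the job in.

```bash
python3 -c "
from bench import ctrl;print(ctrl.close_job())"
```

```text
the job is handed in; nothing more can be done
None
```

The job is handed in: the bottle is on the lowest block, the can on the middle and the jar on the highest, each upright, released and about 2 mm or less off centre by the final camera check, and the bystanders look unmoved; the hand-in call gave no verdict.

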